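# Pack the tall panel from the slotted rack

## Robot

A 6-joint arm with a two-finger parallel gripper is mounted at the origin on the work surface. World frame = base frame: x ahead of the robot, y to its left, z up, the work surface at z = 0. Lengths are in m, angles in rad, forces in N, time in s.
With the tool pointing down it reaches from about 0.35 to 0.975 m from the base axis. Payload 4.9 kg.
Tool frame: the origin (TCP) lies on the centre line of the jaws, within the pads' length; the fingertips stand 25 mm ahead of it and the grasp point (between the pads) lies 6 mm ahead of it; z points along the fingers, y is the line along which they close (so a half turn about z gives the same grasp; the last joint's range is limited). The gripper opens to 85 mm and grips with 20 to 120 N. Pads are 22 mm wide; open, the fingers measure 114 mm over their backs; the gripper's body (76 mm by 85 mm) begins 54 mm behind the grasp point. The pads swing forward as they close: fully open they stand 13 mm farther back than shut.
Start: joints at [-1.283, 0.053, 1.613, -0, 1.476, -0.119], TCP at [0.247, -0.574, 0.256] pointing down, gripper open.
Joint ranges: [-3.01, 3.01], [-1.01, 2.22], [0.06, 2.58], [-1.02, 4.17], [0.09, 2.62], [-3.14, 3.14]. Speed limits (rad/s): [2.57, 2.57, 3.14, 3.14, 3.14, 3.14].

## Interface

Orientations are given as a unit quaternion [w, x, y, z].
In Python, from plant import state, grab_frame, get_calibration, job gives the robot as it stands. The module is installed in compiled form; this text tells all that it offers.
- The arm moves only by the tool move_arm, never from a script. Its argument "targets" is a list that holds one entry, the list of rows, each a list of 5 numbers: the opening in per cent of the stroke, from 0 (shut) to 100 (fully open), then the shift along the tool's x, y, z as a fraction of full scale, then the turn about the tool's z as a fraction of full scale. A call has 1 to 5 rows; each row shifts and turns the commanded pose from where the row before left it, along the tool's axes as they then stand; what a row does not reach is not made up. Full scale, the value 1, is 0.6 m for a shift and 6 degrees for a turn. A row lasts 1/12 s, in which the tool goes at most 41.7 mm and 7.16 degrees, less where a joint would pass 70% of its speed; a pose out of reach is approached as far as the arm can. A call with a number of a shift or a turn outside -1 to 1 is refused whole. A call with a gripper value outside its range is refused whole. The fingers move at their own pace and stop on an object; the grip force is fixed at half the most. Time passes only in rows, so rows that do not move let the fingers close. It gives the time, the measured TCP pose, the force, the opening and the grip force at its end, in the units of the state.
- state(): the state, without advancing time (a new reading comes with each control period).
- grab_frame(name): name is "scene" or "top" or "wrist"; returns the picture (480x640x3 uint8, red, green, blue); there is no depth.
- get_calibration(name): a dict with "vertical_fov" (degrees; the focal length in pixels is half the picture's height over the tangent of half this angle, whatever the lens; pixels are square), "cx", "cy" (the principal point, pixels), "R" (3x3) and "t" (3): a world point X has camera coordinates R X + t. Camera axes: x right, y down, z forward; pixel columns grow to the right and rows downward; lengths in m; the calibration is good to about 2 mm. A picture is of the moment at which its call begins: read the wrist's pose just before it. get_calibration takes no time and is no camera call; for the wrist camera it gives the pose at the moment of the call.
- job.job_done(): hands the job in; it is judged then, once.
The state is a dict: "time": time; "joint_pos": joint angles; "joint_vel": joint speeds; "joint_efforts": joint torques, N m; "tool_pos": TCP position; "tool_rot": TCP orientation; "contact_force": force on the tool from outside, world axes, zero at the start; "ft_torque": the same for the moment, N m; "gripper_width": opening from 0.0 (shut) to 1.0 (fully open); "grasp_force": force on a finger pad.
Only numpy, scipy, OpenCV 4.12 (cv2) and the standard library are available. Lean on these libraries where they do the work, as an engineer would, in place of code of your own. Each camera call takes 0.05 s, during which the arm holds its last target. There are 200 camera calls.

## Task

An order needs the tallest of the three wooden panels standing in the slotted rack. Pull it up out of its slot by its top edge and lower it, upright and without dropping it, into the narrow open cardboard carton, letting go only when its lower edge is down at the carton's floor (it may then lean on the carton's wall). Leave the other two panels in their slots.

Things in the scene. Friction and masses are not known exactly. Their poses are not given: they have to be found in the camera images.
- tall_panel: The panel to pack, pale wood, tallest of the three: 110 mm wide (x), 8 thick (y), 180 tall (z, up), 0.11 kg. Origin: centre of its lower edge. It stands loose, leaning up to 5 degrees, in any of the three slots (12 mm wide, 50 deep, ends closed, running along the panel's x, 45 mm apart) of a brown wooden rack fixed to the table, 172 x 142 x 65 mm. Slot floor 15 mm, panel's top 195 mm above the table.
- wide_panel: Bystander panel in another slot of the same rack, to stay there: same wood, 140 mm wide (x), 8 mm thick (y), 105 mm tall (z). Origin: centre of its lower edge. Its top edge is 120 mm above the table, 75 mm below the tall panel's.
- short_panel: Bystander panel in another slot of the same rack, to stay there: same wood, 110 mm wide (x), 8 mm thick (y), 90 mm tall (z). Origin: centre of its lower edge. Its top edge is 105 mm above the table.
- carton: Narrow open-topped cardboard carton, fixed to the table: 158 mm long (x), 58 wide (y), 90 high, walls and floor 4 mm, opening 150 x 50 mm. The panel goes in with its x along the carton's x, either way round. Four flaps slope down outside the rim, reaching 26 mm beyond the walls and up to 3 mm above the rim. Origin: centre of its underside, on the table; z up.
Mind the look-alikes: they are no part of the job. Leave any purple look-alike of the tall_panel alone. What is shaped like the carton but pink is not meant.

How it is judged:
By the outcome, as a careful person would: the job done as asked, in the order asked, and still so for the second after the job is handed in, with the robot touching nothing.
It also fails if it takes over 42 s, if anything falls off the work surface, if the arm or the gripper's body presses on something with over 40 N, if the wrist force passes 120 N, or if a joint passes its speed limit or range.

## Working session

There is one attempt and no reset: what is moved stays moved. The work goes in short steps, Python scripts to look and compute and a tool call to move; the robot and the scene stay as the last step left them, time stands still between calls to the robot, and variables do not carry over. Pictures are saved under pics/ and viewed, at most 11 in all, crops included, and the job is handed in when it is done.

Besides the shell and the picture viewer there is one more tool, called after "Call:" as name(argument=value, ...) on one line, values as JSON. move_arm: Moves the arm, as the interface text tells. Shift numbers are shares of 0.6 m and turn numbers shares of 6 degrees, none past 1 either way. Its arguments: {"type":"object","properties":{"targets":{"type":"array"}},"required":["targets"]}

```bash
mkdir -p pics
python3 - <<'E'
from plant import state, grab_frame, get_calibration
import cv2,numpy as np
np.set_printoptions(precision=4,suppress=True)
for n in("top","scene"):
    f=grab_frame(n); cv2.imwrite(f"pics/{n}0.png",f[:,:,::-1]); c=get_calibration(n); print(n,c)
s=state(); print(s)
E
```

```text
top {'vertical_fov': 56.93673808584171, 'cx': 319.99859364183015, 'cy': 240.73995343341537, 'R': array([[-0.0064, -0.9992, -0.0384],
       [-0.9847,  0.013 , -0.1735],
       [ 0.1739,  0.0367, -0.9841]]), 't': array([0.0065, 0.4337, 0.745 ])}
scene {'vertical_fov': 51.55875598602486, 'cx': 310.8814314008276, 'cy': 252.49060441166426, 'R': array([[ 0.8014,  0.5979,  0.0129],
       [ 0.4753, -0.6236, -0.6206],
       [-0.363 ,  0.5035, -0.784 ]]), 't': array([-0.3222, -0.179 ,  1.0648])}
{'time': 0.1, 'joint_pos': array([-1.283 ,  0.0533,  1.6142,  0.    ,  1.476 , -0.119 ]), 'joint_vel': array([-0.0012, -0.0002, -0.0022,  0.0009, -0.0011, -0.0007]), 'joint_efforts': array([  0.001 , -39.4903, -37.1362,  -0.0001,   0.0039,   0.    ]), 'tool_pos': array([ 0.2472, -0.5735,  0.2552]), 'tool_rot': array([-0.0009,  0.9794,  0.202 , -0.0001]), 'contact_force': array([ 0.3958,  0.5885, -1.2401]), 'ft_torque': array([-0.0306,  0.007 ,  0.063 ]), 'grasp_force': 0.0, 'gripper_width': 1.001619358825335}
```

View pics/top0.png

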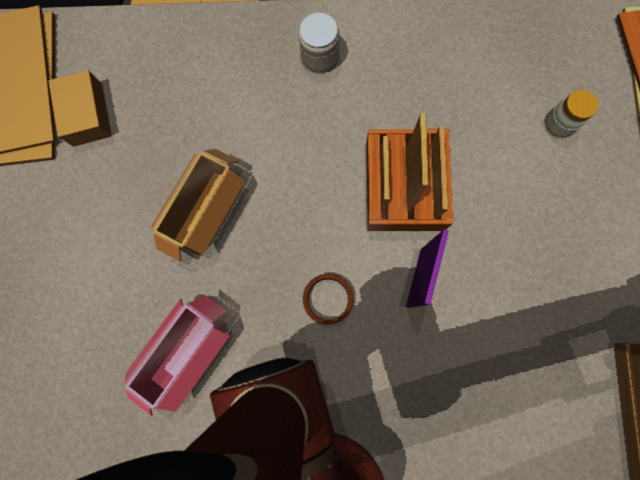

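View pics/scene0.png

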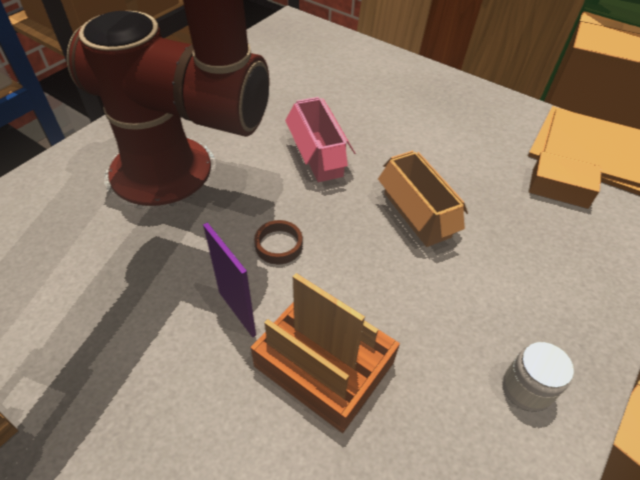

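The tall panel is the pale one in the middle slot at top (422,150) and scene (328,320). These could be mistaken for it:
- Purple look-alike at top (427,268)
- Wide panel at (443,170)
- Short panel at (386,175)

The carton is the brown one at top (200,203). The pink one at (178,355) is not meant. Next I'll check the choice in a close crop.

Run:
```python
import cv2,numpy as np
t=cv2.imread("pics/top0.png"); s=cv2.imread("pics/scene0.png")
a=cv2.resize(t[100:240,360:460],None,fx=4,fy=4,interpolation=cv2.INTER_CUBIC)
b=cv2.resize(t[140:280,140:260],None,fx=3,fy=4,interpolation=cv2.INTER_CUBIC)
cv2.imwrite("pics/crop.png",np.hstack([a,b]))
```

```text
(no output)
```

View pics/crop.png

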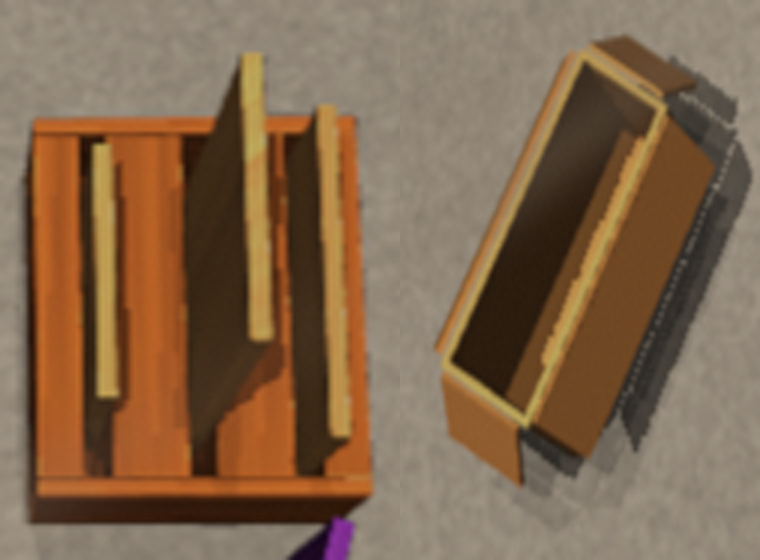

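The crop confirms it: the middle panel's top face runs from top pixel (423,114) to (425,185), and its top is the highest. The carton rim corners sit at about top (202,156), (227,167), (182,244) and (156,230).

```bash
cat > h.py <<'E'
from plant import state, grab_frame, get_calibration
import cv2,numpy as np
from scipy.spatial.transform import Rotation as Ro
np.set_printoptions(precision=4,suppress=True)
def ray(c,p,z):
    f=240/np.tan(np.radians(c["vertical_fov"])/2)
    d=c["R"].T@np.array([(p[0]-c["cx"])/f,(p[1]-c["cy"])/f,1]); o=-c["R"].T@c["t"]
    return o+d*(z-o[2])/d[2]
def proj(c,X):
    f=240/np.tan(np.radians(c["vertical_fov"])/2); q=c["R"]@X+c["t"]; return np.array([c["cx"]+f*q[0]/q[2],c["cy"]+f*q[1]/q[2]])
def ts():
    s=state(); q=s["tool_rot"]; return s,Ro.from_quat([q[1],q[2],q[3],q[0]]).as_matrix()
E
python3 - <<'E'
from h import *
c=get_calibration("top")
P=[ray(c,p,.195) for p in [(423,113.7),(425,185)]]
print(P,sum(P)/2,np.linalg.norm(P[0]-P[1]),np.degrees(np.arctan2(*(P[0]-P[1])[[1,0]])))
cr=[(585,63),(661,106),(526,420),(446,363)]
C=np.array([ray(c,(140+(x-400)/3,140+y/4),.09) for x,y in cr]);print(C,C.mean(0))
for i in range(4):
    d=C[i]-C[i-1];print(np.linalg.norm(d),np.degrees(np.arctan2(d[1],d[0])))
R=[ray(c,(360+x/4,100+y/4),.065) for x,y in [(33,120),(353,120),(370,490),(38,490)]]; print(np.array(R),np.mean(R,0))
for i in range(4):
    d=R[i]-R[i-1];print(np.linalg.norm(d),np.degrees(np.arctan2(d[1],d[0])))
s,T=ts();print(T,s["tool_pos"])
sc=get_calibration("scene");print(proj(sc,P[0]),proj(sc,P[1]))
E
```

```text
[array([ 0.5936, -0.1563,  0.195 ]), array([ 0.4848, -0.1541,  0.195 ])] [ 0.5392 -0.1552  0.195 ] 0.108826966146026 -1.1740978741976276
[[0.5762 0.2038 0.09  ]
 [0.5559 0.1591 0.09  ]
 [0.4204 0.2306 0.09  ]
 [0.4452 0.2772 0.09  ]] [0.4994 0.2177 0.09  ]
0.15014437731166252 -29.2710105677722
0.04912351948038605 -114.43122175416252
0.1532645181668362 152.16938829043355
0.052811886580257476 61.89298792801719
[[ 0.6278 -0.0859  0.065 ]
 [ 0.6245 -0.2266  0.065 ]
 [ 0.4575 -0.2243  0.065 ]
 [ 0.4596 -0.0838  0.065 ]] [ 0.5423 -0.1551  0.065 ]
0.16823466592991554 -0.7226432240899054
0.14071345295167037 -91.34996130087622
0.1670072705072814 179.23115435751276
0.140570695781161 89.14971526977347
[[ 0.9184  0.3957 -0.0005]
 [ 0.3957 -0.9184  0.0018]
 [ 0.0002 -0.0019 -1.    ]] [ 0.2472 -0.5735  0.2552]
[361.2588 316.5307] [293.3404 272.4972]
```

Call:
move_arm(targets=[[[100,0,0,-0.02,1],[100,0,0,-0.02,1],[100,0,0,-0.02,1],[100,0,0,-0.02,1],[100,0,-0.05,0,0.08]]])

```text
time: 0.52
tool_pos: [0.2473, -0.5471, 0.3061]
tool_rot: [0.002, 1.0, -0.013, 0.0]
contact_force: [-0.4, 1.1, 0.7]
gripper_width: 1.001
grasp_force: 0.0
```

Call:
move_arm(targets=[[[100,0.04,-0.05,0,0],[100,0.04,-0.05,0,0],[100,0.04,-0.05,0,0],[100,0.04,-0.05,0,0],[100,0.04,-0.05,0,0]]])

```text
time: 0.93
tool_pos: [0.3713, -0.3948, 0.3038]
tool_rot: [-0.0, 1.0, -0.011, -0.0]
contact_force: [1.2, 0.1, 0.0]
gripper_width: 0.999
grasp_force: 0.0
```

Call:
move_arm(targets=[[[100,0.04,-0.05,0,0],[100,0.04,-0.05,0,0],[100,0.04,-0.05,0,0],[100,0.04,-0.05,0,0],[100,0,0,0,0]]])

```text
time: 1.35
tool_pos: [0.472, -0.2736, 0.3038]
tool_rot: [-0.001, 1.0, -0.007, 0.0]
contact_force: [-0.2, 0.6, 0.0]
gripper_width: 1.002
grasp_force: 0.0
```

Run:
```python
from h import *
s,T=ts();c=get_calibration("wrist");f=grab_frame("wrist");cv2.imwrite("pics/w1.png",f[:,:,::-1])
print(s["time"],s["tool_pos"],T[:,0],T[:,2],c)
for p in ([.594,-.156,.195],[.485,-.154,.195]): print(proj(c,np.array(p)))
```

```text
1.35 [ 0.472  -0.2736  0.3038] [ 0.9999 -0.0135  0.0009] [ 0.0009  0.0028 -1.    ] {'vertical_fov': 64.68630082520245, 'cx': 323.76752724883227, 'cy': 238.374198441705, 'R': array([[-0.0141, -0.9999, -0.0015],
       [-0.9546,  0.013 ,  0.2975],
       [-0.2974,  0.0056, -0.9547]]), 't': array([-0.2662,  0.4028,  0.5666])}
[101.6696  36.0785]
[131.5374 231.594 ]
```

View pics/w1.png

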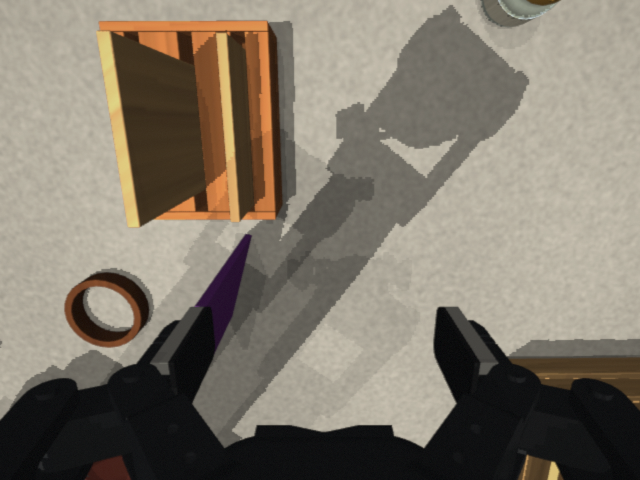

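The wrist view shows the tall panel's top edge from (106,33) to (134,226), within about 3 mm of the estimate. I'll move over it and look again.

Call:
move_arm(targets=[[[100,0.029,-0.049,0,0],[100,0.029,-0.049,0,0],[100,0.029,-0.049,0,0],[100,0.029,-0.049,0,0],[100,0,0,0,0]]])

```text
time: 1.82
tool_pos: [0.5425, -0.1591, 0.3038]
tool_rot: [-0.001, 1.0, -0.008, 0.0]
contact_force: [0.1, 0.3, -0.5]
gripper_width: 0.998
grasp_force: 0.0
```

Run:
```python
from h import *
s,T=ts();c=get_calibration("wrist");f=grab_frame("wrist");cv2.imwrite("pics/w2.png",f[:,:,::-1])
cv2.imwrite("pics/s2.png",grab_frame("scene")[:,:,::-1])
print(s["time"],s["tool_pos"],T[:,0],T[:,2])
for p in ([.594,-.156,.195],[.485,-.154,.195]): print(proj(c,np.array(p)))
np.savez("w2.npz",**c)
```

```text
1.8167 [ 0.5425 -0.1591  0.3038] [ 0.9999 -0.0163  0.0001] [ 0.0001  0.0021 -1.    ]
[317.5497 166.1429]
[318.1138 329.5871]
```

View pics/w2.png

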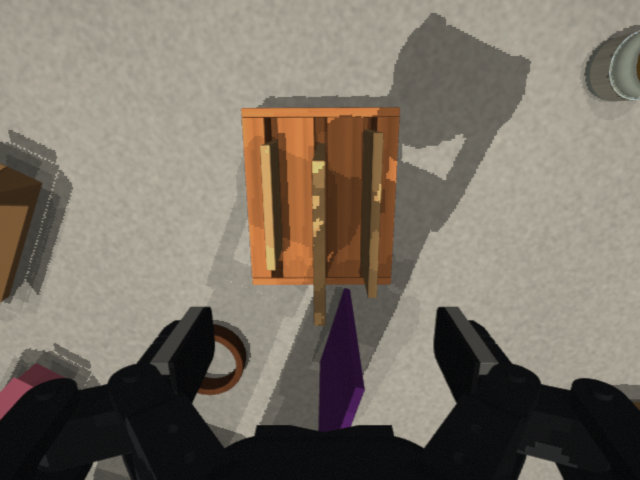

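The top edge now runs from (318.5,160) to (319.5,324), aligned with the tool and about 3 mm to +y of the jaw centre. I'll correct for that, descend and close.

Call:
move_arm(targets=[[[100,0,-0.005,0.05,0],[100,0,0,0.05,0],[100,0,0,0.05,0],[100,0,0,0.05,0],[100,0,0,0,0]]])

```text
time: 2.33
tool_pos: [0.5364, -0.1595, 0.1766]
tool_rot: [-0.002, 1.0, -0.012, -0.006]
contact_force: [-0.7, 0.5, -1.9]
gripper_width: 1.001
grasp_force: 0.0
```

Call:
move_arm(targets=[[[0,0,0,0,0],[0,0,0,0,0],[0,0,0,0,0],[0,0,0,0,0],[0,0,0,0,0]]])

```text
time: 2.75
tool_pos: [0.5421, -0.1599, 0.1865]
tool_rot: [0.001, 1.0, -0.01, 0.002]
contact_force: [-0.1, -0.2, -0.6]
gripper_width: 0.301
grasp_force: 0.0
```

Call:
move_arm(targets=[[[0,0,0,0,0],[0,0,0,0,0],[0,0,0,0,0],[0,0,0,0,0],[0,0,0,0,0]]])

```text
time: 3.17
tool_pos: [0.5418, -0.1587, 0.1856]
tool_rot: [-0.001, 1.0, -0.01, 0.001]
contact_force: [-1.3, 2.6, 6.2]
gripper_width: 0.082
grasp_force: 59.6
```

Call:
move_arm(targets=[[[0,0,0,-0.01,0],[0,0,0,-0.02,0],[0,0,0,-0.03,0],[0,0,0,-0.03,0],[0,0,0,-0.03,0]]])

```text
time: 3.58
tool_pos: [0.5409, -0.1596, 0.2573]
tool_rot: [0.001, 1.0, -0.01, -0.0]
contact_force: [0.4, -0.7, -1.1]
gripper_width: 0.089
grasp_force: 58.8
```

Call:
move_arm(targets=[[[0,0,0,-0.03,0],[0,0,0,-0.03,0],[0,0,0,-0.03,0],[0,0,0,-0.02,0],[0,0,0,0,0]]])

```text
time: 4.0
tool_pos: [0.5422, -0.1601, 0.3266]
tool_rot: [0.002, 1.0, -0.01, 0.003]
contact_force: [-1.0, -1.0, -0.5]
gripper_width: 0.087
grasp_force: 58.8
```

Run:
```python
from h import *
cv2.imwrite("pics/s3.png",grab_frame("scene")[:,:,::-1]); cv2.imwrite("pics/t3.png",grab_frame("top")[:,:,::-1])
s,T=ts();print(s["time"],s["tool_pos"],T,s["gripper_width"],s["grasp_force"])
```

```text
4.1 [ 0.5412 -0.1595  0.3225] [[ 0.9998 -0.0207  0.0004]
 [-0.0207 -0.9998 -0.0007]
 [ 0.0004  0.0007 -1.    ]] 0.08538566978882528 58.84742975234985
```

View pics/s3.png

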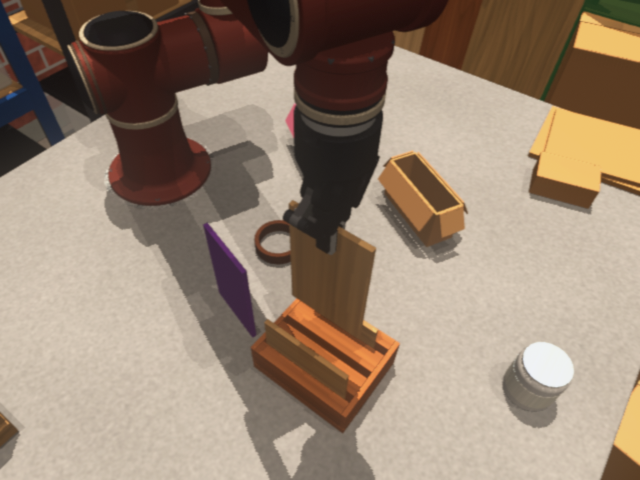

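The panel is gripped level, seen at scene (290..372, 210..335). Both other panels are still in their slots. Next I'll carry it to the carton.

Call:
move_arm(targets=[[[0,-0.004,-0.025,0,0],[0,-0.0066,-0.05,0,0],[0,-0.0066,-0.05,0,0],[0,-0.0066,-0.05,0,0],[0,-0.0066,-0.05,0,0]]])

```text
time: 4.52
tool_pos: [0.5245, -0.022, 0.3203]
tool_rot: [-0.0, 1.0, -0.01, -0.002]
contact_force: [-0.0, -0.0, -0.3]
gripper_width: 0.078
grasp_force: 58.8
```

Call:
move_arm(targets=[[[0,-0.0066,-0.05,0,0],[0,-0.0066,-0.05,0,0],[0,-0.0066,-0.05,0,0],[0,-0.0066,-0.05,0,0],[0,-0.0066,-0.05,0,0]]])

```text
time: 4.93
tool_pos: [0.5075, 0.1284, 0.3204]
tool_rot: [0.0, 1.0, -0.01, -0.001]
contact_force: [-0.2, -0.1, -0.5]
gripper_width: 0.082
grasp_force: 58.8
```

Call:
move_arm(targets=[[[0,-0.0066,-0.05,0,0],[0,-0.0066,-0.05,0,0],[0,0,-0.02,0,0],[0,0,0,0,0.8],[0,0,0,0,0.9]]])

```text
time: 5.35
tool_pos: [0.5015, 0.1996, 0.3205]
tool_rot: [0.001, 0.995, -0.1, -0.001]
contact_force: [0.1, 0.2, -1.0]
gripper_width: 0.086
grasp_force: 58.9
```

Call:
move_arm(targets=[[[0,0,0,0,0.9],[0,0,0,0,0.9],[0,0,0,0,0.9],[0,0,0,0,0.1],[0,0,0,0,0]]])

```text
time: 5.77
tool_pos: [0.502, 0.1984, 0.3211]
tool_rot: [0.001, 0.97, -0.243, -0.001]
contact_force: [0.8, 0.8, -0.9]
gripper_width: 0.081
grasp_force: 58.9
```

Run:
```python
from h import *
s,T=ts();c=get_calibration("wrist")
a=grab_frame("wrist");b=grab_frame("scene");t=grab_frame("top")
cv2.imwrite("pics/s4.png",b[:,:,::-1]);cv2.imwrite("pics/w4.png",a[:,:,::-1]);cv2.imwrite("pics/t4.png",t[:,:,::-1])
m=np.hstack([cv2.resize(a,(400,300)),cv2.resize(t[100:300,100:367],(400,300))])
n=cv2.resize(b[60:285,290:590],(400,300))
cv2.imwrite("pics/m4.png",np.vstack([m,np.hstack([n,n*0])])[:,:,::-1])
print(s["time"],s["tool_pos"],T)
sc=get_calibration("scene");print(ray(sc,(424,193),.09))
```

```text
5.7667 [0.502  0.1984 0.3211] [[ 0.8823 -0.4706 -0.0019]
 [-0.4706 -0.8823 -0.0007]
 [-0.0013  0.0015 -1.    ]]
[0.5155 0.1896 0.09  ]
```

View pics/m4.png

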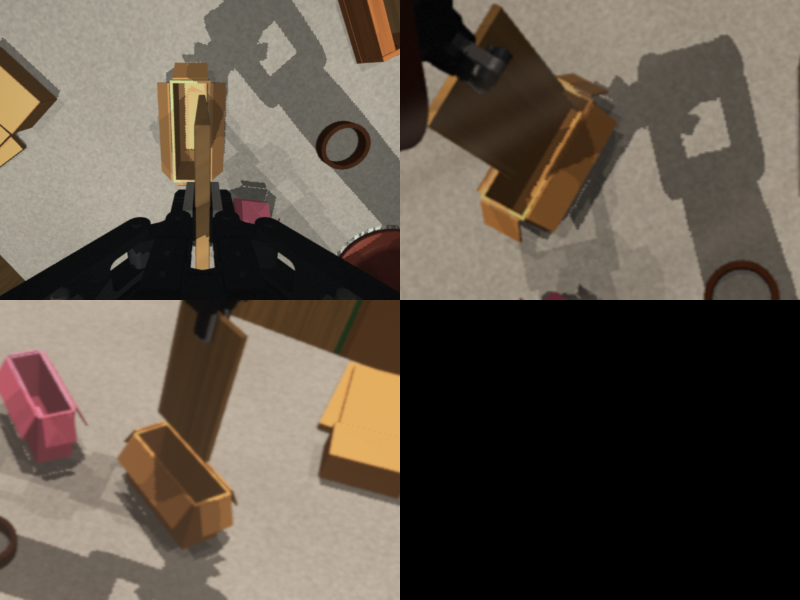

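The composite shows the panel upright above the carton, and the yaw matches: the carton's long axis is parallel to the panel in the wrist view. The panel sits to one side of the carton's centre, so I'll measure the rim more closely.

Run:
```python
import cv2,numpy as np
w=cv2.imread("pics/w4.png"); s=cv2.imread("pics/s0.png" if 0 else "pics/scene0.png")
a=cv2.resize(w[90:310,240:370],None,fx=2.7,fy=2.7,interpolation=cv2.INTER_CUBIC)
b=cv2.resize(s[140:260,370:480],None,fx=4,fy=4,interpolation=cv2.INTER_CUBIC)
h=max(a.shape[0],b.shape[0]); p=lambda x:cv2.copyMakeBorder(x,0,h-x.shape[0],0,0,0)
print(a.shape,b.shape); cv2.imwrite("pics/crop4.png",np.hstack([p(a),p(b)]))
```

```text
(594, 351, 3) (480, 440, 3)
```

View pics/crop4.png

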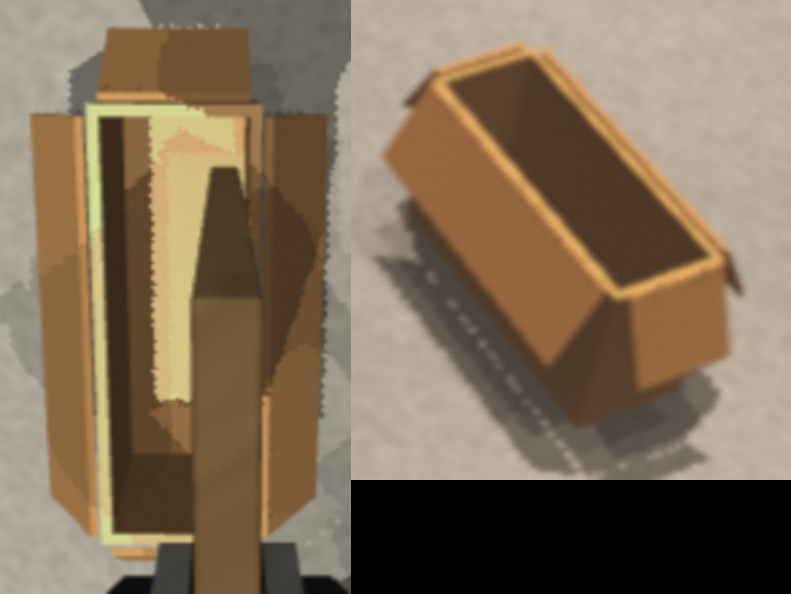

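Run:
```python
from h import *
c=get_calibration("wrist");s,T=ts();sc=get_calibration("scene")
def rep(C):
    m=C.mean(0);print(C[:,:2],"mean",m)
    for i in range(4):
        d=C[i]-C[i-1];print(np.linalg.norm(d),np.degrees(np.arctan2(d[1],d[0])))
    print("delta tool",T.T@(m-s["tool_pos"]))
rep(np.array([ray(c,(240+x/2.7,90+y/2.7),.09) for x,y in [(93,111),(254,111),(262,538),(106,538)]]))
rep(np.array([ray(sc,(370+(x-351)/4,140+y/4),.09) for x,y in [(443,84),(540,55),(717,258),(618,294)]]))
for z,l in((.321-.186+.015,"bot"),): print(proj(c,s["tool_pos"]+T[:,0]*.055+[0,0,-.171]),proj(c,s["tool_pos"]-T[:,0]*.055+[0,0,-.171]), proj(c,s["tool_pos"]+T[:,0]*.055+[0,0,.009]))
print(s["tool_pos"])
```

```text
[[0.5828 0.2054]
 [0.5579 0.1589]
 [0.4209 0.2274]
 [0.4483 0.2786]] mean [0.5025 0.2176 0.09  ]
0.15313142803897076 -28.544097259216183
0.052791886479963475 -118.13238729503762
0.1532162211963511 153.44943724986456
0.058121703815703016 61.837684883296355
delta tool [-0.0087 -0.017   0.2318]
[[0.4259 0.2301]
 [0.4526 0.2773]
 [0.5828 0.2048]
 [0.5579 0.1583]] mean [0.5048 0.2176 0.09  ]
0.15029238563942623 151.43730299354215
0.05424360270334992 60.48489890451154
0.14902696567140572 -29.133085961196404
0.05275385109183862 -118.15955948737745
delta tool [-0.0067 -0.0182  0.2318]
[324.3829 151.2266] [324.3988 287.0024] [326.088  200.4549]
[0.5023 0.1985 0.3218]
```

The three views agree on a carton centre of (0.503, 0.2176) and a yaw of -28.2°. The panel hangs straight. I'll shift by (-8, -17.5) mm in the tool frame and then lower it.

Call:
move_arm(targets=[[[0,-0.013,-0.029,0,0],[0,0,0,0,0],[0,0,0,0.03,0],[0,0,0,0.03,0],[0,0,0,0.03,0]]])

```text
time: 6.33
tool_pos: [0.504, 0.2175, 0.268]
tool_rot: [-0.0, 0.97, -0.243, 0.0]
contact_force: [0.3, 0.2, -2.0]
gripper_width: 0.085
grasp_force: 59.1
```

Call:
move_arm(targets=[[[0,0,0,0.03,0],[0,0,0,0.03,0],[0,0,0,0.03,0],[0,0,0,0.03,0],[0,0,0,0,0]]])

```text
time: 6.75
tool_pos: [0.5014, 0.2166, 0.1917]
tool_rot: [0.002, 0.97, -0.243, -0.003]
contact_force: [-1.4, -1.0, -1.4]
gripper_width: 0.082
grasp_force: 59.0
```

Run:
```python
from h import *
s,T=ts();a=grab_frame("top");b=grab_frame("scene")
cv2.imwrite("pics/m5.png",np.hstack([cv2.resize(a[100:300,100:367],(400,300)),cv2.resize(b[60:285,290:590],(400,300))])[:,:,::-1])
print(s["time"],s["tool_pos"],T[:,0],T[:,2],s["contact_force"])
```

```text
6.75 [0.5014 0.2166 0.1917] [ 0.8819 -0.4714 -0.0056] [-0.0077 -0.0025 -1.    ] [-1.4483 -1.0429 -1.4233]
```

View pics/m5.png

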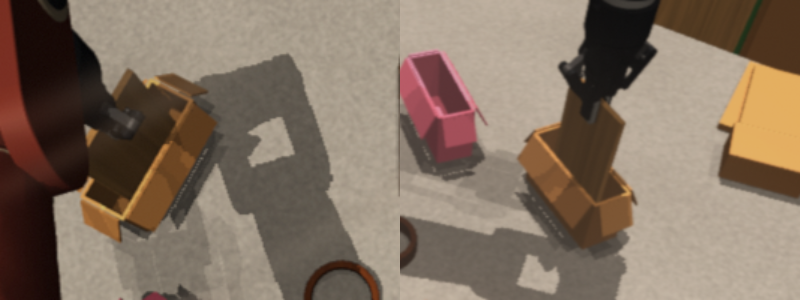

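The panel is inside the opening, centred and clear of the walls. Its lower edge is about 17-20 mm above the floor. I'll lower it gently and watch for contact force.

Call:
move_arm(targets=[[[0,0,0,0.012,0],[0,0,0,0.008,0],[0,0,0,0,0],[0,0,0,0,0],[0,0,0,0,0]]])

```text
time: 7.27
tool_pos: [0.5041, 0.2177, 0.1848]
tool_rot: [-0.0, 0.97, -0.243, 0.0]
contact_force: [-0.1, 0.2, -1.6]
gripper_width: 0.084
grasp_force: 59.1
```

Call:
move_arm(targets=[[[0,0,0,0.003,0],[0,0,0,0.003,0],[0,0,0,0,0],[0,0,0,0,0],[0,0,0,0,0]]])

```text
time: 7.68
tool_pos: [0.5039, 0.2176, 0.1807]
tool_rot: [0.0, 0.97, -0.243, -0.0]
contact_force: [-0.5, -0.3, -0.9]
gripper_width: 0.085
grasp_force: 59.1
```

Call:
move_arm(targets=[[[0,0,0,0.003,0],[0,0,0,0.003,0],[0,0,0,0.001,0],[0,0,0,0,0],[0,0,0,0,0]]])

```text
time: 8.1
tool_pos: [0.5038, 0.2176, 0.1764]
tool_rot: [0.0, 0.97, -0.243, -0.0]
contact_force: [-1.4, -0.8, 0.1]
gripper_width: 0.083
grasp_force: 59.1
```

Call:
move_arm(targets=[[[0,0,0,0.002,0],[0,0,0,0,0],[0,0,0,0,0],[0,0,0,0,0],[0,0,0,0,0]]])

```text
time: 8.52
tool_pos: [0.5039, 0.2176, 0.1754]
tool_rot: [-0.0, 0.97, -0.243, 0.0]
contact_force: [-0.6, -0.6, -0.3]
gripper_width: 0.082
grasp_force: 59.1
```

Call:
move_arm(targets=[[[0,0,0,0.002,0],[0,0,0,0,0],[0,0,0,0,0],[0,0,0,0,0]]])

```text
time: 8.85
tool_pos: [0.5041, 0.2177, 0.1746]
tool_rot: [-0.0, 0.97, -0.243, 0.0]
contact_force: [-1.1, 0.3, 2.7]
gripper_width: 0.087
grasp_force: 59.5
```

Call:
move_arm(targets=[[[0,0,0,0.002,0],[0,0,0,0,0],[0,0,0,0,0],[0,0,0,0,0]]])

```text
time: 9.18
tool_pos: [0.5043, 0.2179, 0.1747]
tool_rot: [-0.0, 0.97, -0.243, 0.0]
contact_force: [-2.7, -0.3, 6.8]
gripper_width: 0.081
grasp_force: 60.3
```

Contact: 6.8 N upward and TCP z no longer falling, so the lower edge is on the floor. I'll release gradually.

Call:
move_arm(targets=[[[12,0,0,0,0],[16,0,0,0,0],[22,0,0,0,0],[30,0,0,0,0],[40,0,0,0,0]]])

```text
time: 9.6
tool_pos: [0.5037, 0.2175, 0.1724]
tool_rot: [0.0, 0.97, -0.243, -0.0]
contact_force: [0.9, -0.1, 0.4]
gripper_width: 0.399
grasp_force: 0.0
```

Call:
move_arm(targets=[[[50,0,0,0,0],[60,0,0,0,0],[75,0,0,0,0],[90,0,0,0,0],[100,0,0,0,0]]])

```text
time: 10.02
tool_pos: [0.5039, 0.2176, 0.1729]
tool_rot: [-0.0, 0.97, -0.243, 0.0]
contact_force: [0.1, 0.3, 0.7]
gripper_width: 0.992
grasp_force: 0.0
```

Call:
move_arm(targets=[[[100,0,0,0,0],[100,0,0,0,0],[100,0,0,0,0],[100,0,0,0,0],[100,0,0,0,0]]])

```text
time: 10.43
tool_pos: [0.5039, 0.2176, 0.1729]
tool_rot: [-0.0, 0.97, -0.243, 0.0]
contact_force: [-0.5, -0.2, 0.9]
gripper_width: 1.001
grasp_force: 0.0
```

Run:
```python
from h import *
s,T=ts();a=grab_frame("wrist");b=grab_frame("scene")
cv2.imwrite("pics/m6.png",np.hstack([cv2.resize(a,(400,300)),cv2.resize(b[60:285,290:590],(400,300))])[:,:,::-1])
print(s["time"],s["tool_pos"],s["contact_force"])
```

```text
10.4333 [0.5039 0.2176 0.1729] [-0.4791 -0.1945  0.9088]
```

View pics/m6.png

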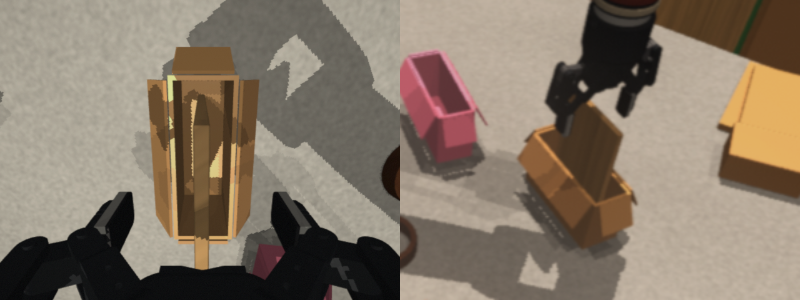

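The released panel is standing upright in the carton, and the open fingers are clear on both sides. I'll retreat straight up.

Call:
move_arm(targets=[[[100,0,0,-0.015,0],[100,0,0,-0.03,0],[100,0,0,-0.04,0],[100,0,0,-0.05,0],[100,0,0,-0.05,0]]])

```text
time: 10.95
tool_pos: [0.5035, 0.2175, 0.2852]
tool_rot: [0.0, 0.97, -0.243, -0.0]
contact_force: [0.6, -0.4, 0.1]
gripper_width: 0.999
grasp_force: 0.0
```

Call:
move_arm(targets=[[[100,0,0,-0.03,0],[100,0,0,0,0],[100,0,0,0,0],[100,0,0,0,0],[100,0,0,0,0]]])

```text
time: 11.37
tool_pos: [0.5031, 0.2174, 0.2999]
tool_rot: [0.001, 0.97, -0.243, -0.001]
contact_force: [0.0, -0.3, 0.1]
gripper_width: 1.003
grasp_force: 0.0
```

Run:
```python
from h import *
b=grab_frame("scene");cv2.imwrite("pics/s7.png",b[:,:,::-1])
s,T=ts();print(s["time"],s["tool_pos"],s["contact_force"])
```

```text
11.4167 [0.5031 0.2174 0.2998] [-0.0449 -0.3551 -0.2329]
```

View pics/s7.png

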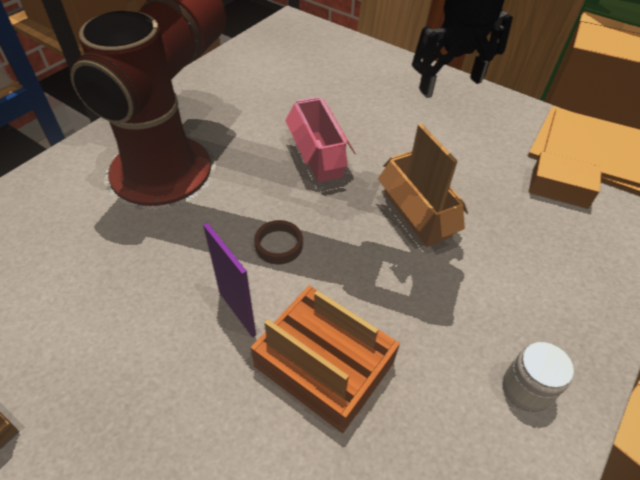

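The panel stands in the carton at (430,170). The other two panels are in their slots at (305,358) and (345,320), and the gripper is clear. I'll hand the job in.

```bash
python3 -c "from plant import job; print(job.job_done())"
```

```text
the job is handed in; nothing more can be done
None
```

The tall panel is standing upright on the carton's floor, the other two panels are still in their slots, and the job was handed in at about 11.4 s with the gripper clear; no verdict came back.

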